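Overhang the coin tray

ROBOT

A 7-joint arm with a two-finger parallel gripper is mounted at the origin on the work surface. World frame = base frame: x ahead of the robot, y to its left, z up, the work surface at z = 0. Lengths are in m, angles in degrees, forces in N, time in s.
With the tool pointing down it reaches from about 0.4 to 0.85 m from the base axis. Payload 4.5 kg.
Tool frame: the origin (TCP) lies at the very end of the fingers, on their centre line; the grasp point (between the pads) lies 19 mm behind it (arm.hold_point_z is the distance from the TCP to the grasp point, in m); y points along the fingers, z is the direction in which the jaws open and shut, and the axes are right-handed (so a half turn about y gives the same grasp; the last joint's range is limited). The gripper opens to 85 mm and grips with 20 to 120 N. Pads are 22 mm wide; open, the fingers measure 114 mm over their backs; the gripper's body (76 mm by 85 mm) begins 54 mm behind the grasp point. The pads swing forward as they close: fully open they stand 13 mm farther back than shut.
Start: joints at [-61.261, 39.483, -11.15, 89.685, 9.013, 51.709, -12.324], TCP at [0.282, 0.558, 0.231] pointing down, gripper open.
Joint ranges: [-172.22, 172.22], [-26.19, 119.32], [-84.43, 86.54], [7.71, 146.69], [-57.33, 237.33], [2.42, 119.75], [-152.13, 152.13]. Speed limits (degrees/s): [147.25, 147.25, 180, 180, 180, 180, 180].

INTERFACE

Orientations are given as a 3x3 rotation matrix whose columns are the frame's x, y, z axes.
In Python, from bench import arm gives the robot as it stands.
- The arm moves only by the tool arm_command, never from a script. Its argument "plan" is one flat list of numbers, 4 for each row, row after row: the shift along the world's x, y, z in cm, then the turn about the world's z in rad. In form: [tx, ty, tz, yaw, tx, ty, tz, yaw, ...]. A call has 1 to 10 rows; each row is the pose to reach, as a shift and turn from the pose commanded when the call began; what a row does not reach only later rows make up. A row lasts 1/12 s, in which the tool goes at most 41.7 mm and 7.16 degrees, less where a joint would pass 70% of its speed; a pose out of reach is approached as far as the arm can. A call with a gripper value outside its range is refused whole. "claw" is the opening, from -1 (shut) to 1 (fully open), so that 0 is half open, set as the call begins (left out, the last holds). The fingers move at their own pace and stop on an object; "newtons" is the grip in N (left out, the last holds). Time passes only in rows, so rows that repeat a pose let the fingers close. It gives the time, the measured TCP pose, the force and the opening at its end, in the units of the state.
- arm.sense(): the state, without advancing time (a new reading comes with each control period).
- arm.read_camera(name): name is "side" or "top"; returns (picture, depth): 480x640x3 uint8, blue, green, red; 480x640 float32, m along the optical axis (not along the pixel's ray), 0 where there is no reading.
- arm.camera_model(name): a dict with "mtx" (3x3 intrinsics, pixels), "k1" (the pictures are not rectified: a ray, as slopes to the right and down, at radius r is drawn at 1 + k1 r^2 times it, then the intrinsics apply), "extrinsics" (4x4, takes a point from world to camera coordinates). Camera axes: x right, y up, looking along -z (the intrinsics and any distortion apply to the point x, -y, -z); pixel columns grow to the right and rows downward; lengths in m; the calibration is good to about 2 mm. A picture is of the moment at which its call begins. camera_model takes no time and is no camera call.
- arm.finish_job(): hands the job in, once; it reports no verdict.
The state is a dict: "t": time; "qpos": joint angles; "qvel": joint speeds; "tau": joint torques, N m; "eef_pos": TCP position; "ee_rot": TCP orientation; "ft_force": force on the tool from outside, world axes, zero at the start; "torque": the same for the moment, N m; "gripper_width": opening from 0.0 (shut) to 1.0 (fully open).
Only numpy, scipy, OpenCV 4.12 (cv2) and the standard library are available. Lean on these libraries where they do the work, as an engineer would, in place of code of your own. Each camera call takes 0.05 s, during which the arm holds its last target.

TASK

Slide the black tray that holds the two coins across the raised stand, away from the robot, until it sticks out about 30 mm over the stand's far edge, square to that edge, so that a colleague opposite can take it. Only push it with the fingers: do not lift or tip it, keep both coins in their wells, and leave the empty tray, the caliper, the magnifier and everything else where they are; then let go and draw clear.

Things in the scene. Friction and masses are not known exactly. Their poses are not given: they have to be found in the camera images.
- stand: Fixed raised wooden stand on the bench, a flat slab 260 (its x) by 560 (its y) mm, top 60 mm above the bench. Origin: centre of its underside, on the bench; its x axis points across it, away from the robot, to the far edge 130 mm from the origin; z up. Its place and yaw (up to about 12 degrees) vary.
- stand_edge (a point): Middle of the stand's far top edge (60 mm above the bench); axes as the stand's: x points outward, square to the edge, y along the edge, z up.
- tray: Loose flat black acrylic tray with two round wells, a coin in each: 90 mm (its x, the way to slide) by 120 mm (its y) by 10 mm thick, about 0.10 to 0.21 kg, lying flat on the stand. It starts behind the far edge, up to about 12 degrees askew to it, in the left or right half of the stand. Origin: centre of its underside; x towards the far edge, z up. Its sides are plain and upright.
- tray_lead (a point): Middle of the tray's leading side (the 120 mm side nearest the stand's far edge), at its underside, 45 mm from the tray's origin along its x.
- well_right (a point): Centre of the floor of the tray's well at its y = -28 mm: 36 mm across, 5 mm deep, its floor 5 mm above the tray's underside.
- well_left (a point): Centre of the floor of the tray's well at its y = +28 mm, same size.
- coin_right: Loose copper coin, 32 mm across, 4 mm thick, 25 g, lying in the well at y = -28 mm, its top 1 mm below the tray's top. Origin: centre of its underside.
- coin_left: The same kind of coin, in the well at y = +28 mm.
- spare_tray: Empty black tray of the same shape and size as the coin tray, in the other half of the stand; leave it. Origin and axes as the tray's.
- caliper: Loose steel caliper lying on the stand near its left (+y) end, along the stand's x: 190 by 50 by 12 mm. Origin: middle of its beam, underside. Leave it.
- magnifier: Loose round magnifier lying on the stand near its right (-y) end, about 175 mm long by 70 mm, 14 mm high, handle towards the robot. Origin: end of the handle at the ferrule, underside; the lens centre is 50 mm from it along its x. Leave it.
There are look-alikes about, which are no part of the job. What is shaped like the coin_left but grey or red is not meant.

How it is judged:
By the outcome, as a careful person would: the job done as asked, in the order asked, and still so for the second after the job is handed in, with the robot touching nothing.
It also fails if it takes over 40 s, if anything falls off the work surface, if the arm or the gripper's body presses on something with over 40 N, if the wrist force passes 120 N, or if a joint passes its speed limit or range.

## Working session

There is one attempt and no reset: what is moved stays moved. The work goes in short steps, Python scripts to look and compute and a tool call to move; the robot and the scene stay as the last step left them, time stands still between calls to the robot, and variables do not carry over. Pictures are saved under pics/ and viewed, and the job is handed in when it is done.

Besides the shell and the picture viewer there is one more tool, called after "Request:" as name(argument=value, ...), one argument or row to a line, values as JSON. arm_command: Moves the arm, as the interface text tells. Its arguments: {"type":"object","properties":{"plan":{"type":"array","items":{"type":"number"}},"claw":{"type":"number"},"newtons":{"type":"number"}},"required":["plan"]}

```bash
ls; mkdir -p pics; python3 - <<'E'
from bench import arm
import cv2,numpy as np
for n in("top","side"):
    p,d=arm.read_camera(n); cv2.imwrite(f"pics/{n}0.png",p); np.save(f"pics/{n}0.npy",d)
    m=arm.camera_model(n); print(n,m)
s=arm.sense();print(s['t'],s['eef_pos'],s['ee_rot'],s['gripper_width'],arm.hold_point_z)
E
```

```text
pics
top {'mtx': array([[480.58461761,   0.        , 330.13132637],
       [  0.        , 480.58461761, 243.57869016],
       [  0.        ,   0.        ,   1.        ]]), 'k1': -0.07444386222034237, 'extrinsics': array([[-0.01416977, -0.99989871,  0.00134029,  0.03543413],
       [ 0.98952315, -0.0138301 ,  0.14371036, -0.54746219],
       [-0.14367727,  0.00336259,  0.98961888, -0.82058643],
       [ 0.        ,  0.        ,  0.        ,  1.        ]])}
side {'mtx': array([[563.19068094,   0.        , 317.68238807],
       [  0.        , 563.19068094, 239.15351021],
       [  0.        ,   0.        ,   1.        ]]), 'k1': -0.05714311496766761, 'extrinsics': array([[ 0.99752815, -0.07016756, -0.00375638, -0.50556438],
       [ 0.05711643,  0.77852924,  0.62500394, -0.07810729],
       [-0.04093054, -0.62367358,  0.78061255, -0.95602248],
       [ 0.        ,  0.        ,  0.        ,  1.        ]])}
0.1 [0.28160254 0.5573093  0.23056769] [[ 8.92589509e-01 -6.55111461e-04  4.50869758e-01]
 [-4.50870223e-01 -1.52022624e-03  8.92588220e-01]
 [ 1.00679265e-04 -9.99998630e-01 -1.65230824e-03]] 0.9989964267163789 0.0187
```

View pics/top0.png

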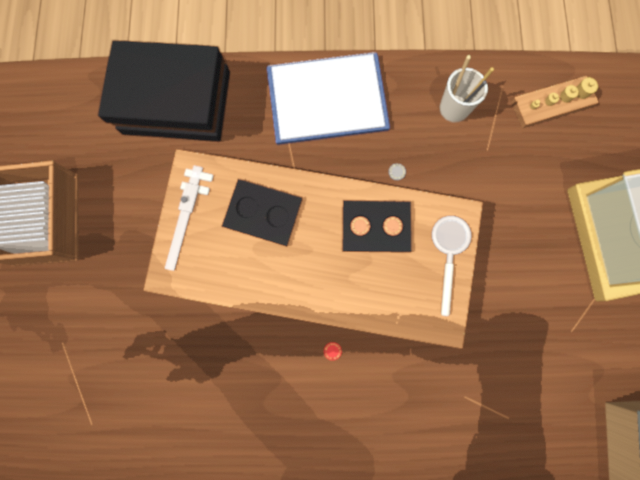

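View pics/side0.png

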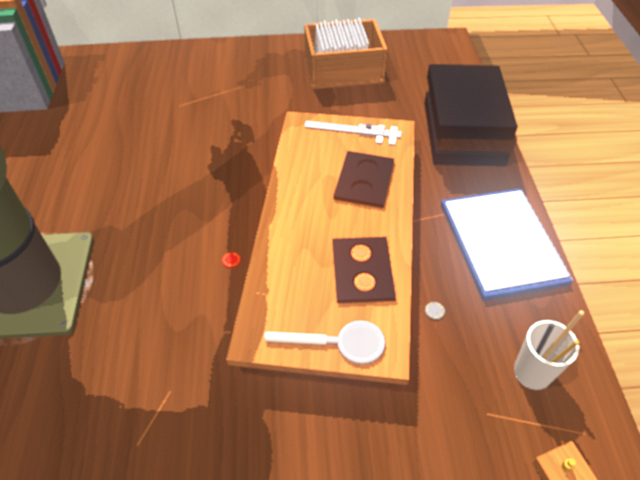

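The top view shows the coin tray at about (343–411, 201–252). The spare tray is near (262, 212), and the stand's far edge runs from (177,150) to (482,203). Next I measure these in the world frame.

```bash
cat > h.py <<'E'
import cv2,numpy as np
from bench import arm
def plane(n,uv,z):
    m=arm.camera_model(n);E=m['extrinsics'];R,t=E[:3,:3],E[:3,3]
    u=cv2.undistortPoints(np.array(uv,float).reshape(-1,1,2),m['mtx'],np.array([m['k1'],0,0,0])).reshape(-1,2)
    d=np.c_[u[:,0],-u[:,1],-np.ones(len(u))]@R; c=-R.T@t
    s=(z-c[2])/d[:,2]; return c+d*s[:,None]
def cloud(n,d):
    v,u=np.mgrid[:480,:640]; m=arm.camera_model(n);E=m['extrinsics'];R,t=E[:3,:3],E[:3,3]
    q=cv2.undistortPoints(np.c_[u.ravel(),v.ravel()].astype(float).reshape(-1,1,2),m['mtx'],np.array([m['k1'],0,0,0])).reshape(-1,2)
    D=d.ravel(); P=np.c_[q[:,0]*D,-q[:,1]*D,-D]; return ((P-t)@R).reshape(480,640,3)
def rect(n,uv,z):
    P=plane(n,uv,z)[:,:2]; r=cv2.minAreaRect((P*1000).astype(np.float32)); return r,cv2.boxPoints(r)
def analyse(p,d,n,roi,pz=0.07,seed=None):
    g=p.max(axis=2); x0,y0,x1,y1=roi
    m=np.zeros(g.shape,np.uint8); m[y0:y1,x0:x1]=(g[y0:y1,x0:x1]<70)*255
    k,l,st,c=cv2.connectedComponentsWithStats(m); i=1+np.argmax(st[1:,4])
    cs,_=cv2.findContours((l==i).astype(np.uint8),cv2.RETR_EXTERNAL,cv2.CHAIN_APPROX_NONE)
    return max(cs,key=cv2.contourArea)[:,0,:]
E
python3 - <<'E'
from h import *
p=cv2.imread('pics/top0.png');d=np.load('pics/top0.npy')
C=cloud('top',d)
for n,r in(('tray',(330,190,425,262)),('spare',(215,172,310,252))):
    c=analyse(p,d,'top',r); R,b=rect('top',c,.07); print(n,R,b.round(1).tolist())
    ps=cv2.imread('pics/side0.png')
for n,r in(('tray',(322,230,402,310)),('spare',(325,145,400,212))):
    c=analyse(ps,d,'side',r); R,b=rect('side',c,.07); print('side',n,R,b.round(1).tolist())
Z=C[...,2]; print('z stand',np.median(Z[260:290,250:350]),'tray',np.median(Z[240:248,355:400]))
# stand edges by depth
m=((Z>.045)&(Z<.085)); m[:, :140]=0;m[:,495:]=0;m[:140]=0;m[355:]=0
m=cv2.morphologyEx(m.astype(np.uint8),cv2.MORPH_OPEN,np.ones((5,5)))
pts=C[m>0][:,:2]*1000; R=cv2.minAreaRect(pts.astype(np.float32)); print('stand depth',R,cv2.boxPoints(R).round(1).tolist())
print('corners px top',plane('top',[(177,150),(482,203),(463,335),(145,291)],.06).round(4).tolist())
print('corners px side',plane('side',[(287,114),(415,121),(409,378),(230,361)],.06).round(4).tolist())
print('coins',plane('top',[(360,226),(393,226)],.069).round(4).tolist())
cv2.imwrite('pics/crop.png',cv2.resize(p[140:350,140:500],None,fx=2.2,fy=2.2,interpolation=cv2.INTER_CUBIC))
cv2.imwrite('pics/crops.png',cv2.resize(ps[100:390,220:430],None,fx=2,fy=2,interpolation=cv2.INTER_CUBIC))
E
```

```text
tray ((573.5436401367188, -53.639400482177734), (114.2768783569336, 84.77253723144531), 89.18669128417969) [[530.4000244140625, -110.19999694824219], [615.0999755859375, -111.4000015258789], [616.7000122070312, 2.9000000953674316], [532.0, 4.099999904632568]]
spare ((601.2409057617188, 146.4449005126953), (115.62554168701172, 85.7848129272461), 72.28550720214844) [[542.7999877929688, 104.4000015258789], [624.5, 78.30000305175781], [659.7000122070312, 188.5], [578.0, 214.60000610351562]]Traceback (most recent call last):
  File "<stdin>", line 8, in <module>
  File "h.py", line 17, in analyse
    k,l,st,c=cv2.connectedComponentsWithStats(m); i=1+np.argmax(st[1:,4])
                                                      ~~~~~~~~~^^^^^^^^^^
    return _wrapfunc(a, 'argmax', axis=axis, out=out, **kwds)
    return bound(*args, **kwds)
ValueError: attempt to get argmax of an empty sequence
```

```bash
sed -i 's/seed=None/th=70/; s/<70)/<th)/' h.py
python3 - <<'E'
from h import *
p=cv2.imread('pics/top0.png');d=np.load('pics/top0.npy')
C=cloud('top',d)
ps=cv2.imread('pics/side0.png'); print(ps[270,340:350].tolist())
for n,r in(('tray',(322,230,402,310)),('spare',(325,145,400,212))):
    c=analyse(ps,d,'side',r,th=120); R,b=rect('side',c,.07); print('side',n,R,b.round(1).tolist())
for th in (90,110):
    c=analyse(p,d,'top',(330,190,425,262),th=th); R,b=rect('top',c,.07); print(th,R)
Z=C[...,2]; print('z stand',np.median(Z[260:290,250:350]),'tray',np.median(Z[240:248,355:400]))
m=((Z>.045)&(Z<.085)); m[:, :140]=0;m[:,495:]=0;m[:140]=0;m[355:]=0
m=cv2.morphologyEx(m.astype(np.uint8),cv2.MORPH_OPEN,np.ones((5,5)))
pts=C[m>0][:,:2]*1000; R=cv2.minAreaRect(pts.astype(np.float32)); print('stand depth',R,cv2.boxPoints(R).round(1).tolist())
print('corners px top',plane('top',[(177,150),(482,203),(463,335),(145,291)],.06).round(4).tolist())
print('corners px side',plane('side',[(287,114),(415,121),(409,378),(230,361)],.06).round(4).tolist())
print('coins',plane('top',[(360,226),(393,226)],.069).round(4).tolist())
cv2.imwrite('pics/crop.png',cv2.resize(p[140:350,140:500],None,fx=2.2,fy=2.2,interpolation=cv2.INTER_CUBIC))
cv2.imwrite('pics/crops.png',cv2.resize(ps[100:390,220:430],None,fx=2,fy=2,interpolation=cv2.INTER_CUBIC))
E
```

```text
[[75, 82, 125], [74, 81, 124], [75, 82, 123], [74, 79, 122], [75, 82, 123], [74, 81, 123], [75, 83, 123], [74, 81, 124], [72, 80, 122], [74, 79, 121]]
side tray ((574.2579956054688, -57.187278747558594), (120.49344635009766, 85.74911499023438), 88.45569610595703) [[529.7999877929688, -116.30000305175781], [615.5, -118.5999984741211], [618.7000122070312, 1.899999976158142], [533.0, 4.199999809265137]]
side spare ((601.817138671875, 141.430908203125), (122.34487915039062, 86.06615447998047), 72.20267486572266) [[542.0999755859375, 96.30000305175781], [624.0999755859375, 70.0], [661.5, 186.5], [579.5, 212.8000030517578]]
90 ((573.5662841796875, -53.34790802001953), (116.17797088623047, 86.6794662475586), 88.23930358886719)
110 ((573.7887573242188, -53.002315521240234), (117.21881103515625, 87.66802978515625), 87.9859619140625)
z stand 0.06044189678605142 tray 0.0706398940815727
stand depth ((542.0980224609375, 55.79437255859375), (562.2901000976562, 262.1229248046875), 79.1438217163086) [[360.3999938964844, -195.60000610351562], [617.9000244140625, -245.0], [723.7999877929688, 307.20001220703125], [466.29998779296875, 356.6000061035156]]
corners px top [[0.7206, 0.3035, 0.06], [0.6143, -0.2441, 0.06], [0.3834, -0.1977, 0.06], [0.466, 0.3514, 0.06]]
corners px side [[0.4687, 0.3452, 0.06], [0.7248, 0.3044, 0.06], [0.6179, -0.2425, 0.06], [0.3676, -0.1982, 0.06]]
coins [[0.5738, -0.0245, 0.069], [0.573, -0.082, 0.069]]
```

```bash
sleep 1
```

```text
(no output)
```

View pics/crop.png

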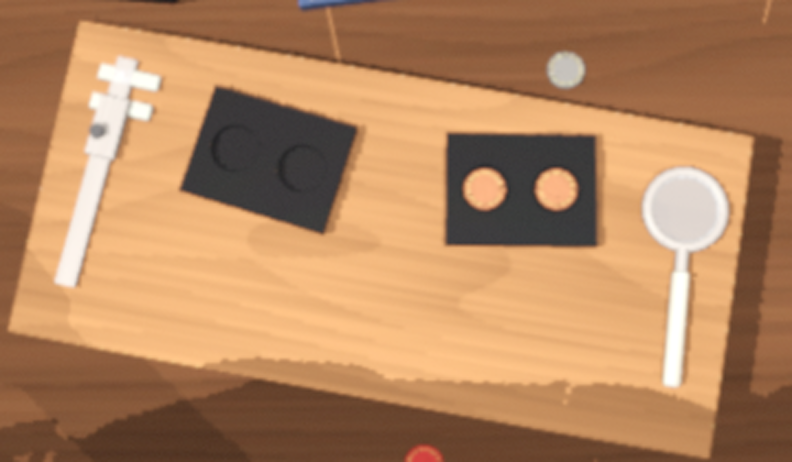

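View pics/crops.png

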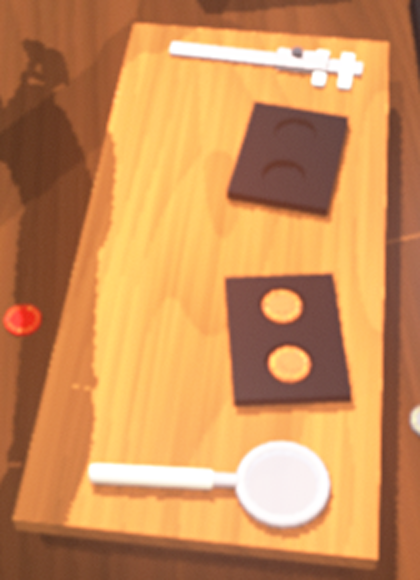

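Stand yaw is about -11.0° and the tray about -1.3°. The leading side is about 33 mm behind the edge, so the tray moves about 63 mm and turns about -9.7°. I'll push its back side with both open fingers held parallel to the edge, starting with the transit.

Request:
arm_command(
  plan=[1.15,-3.3,0,0.028,2.3,-6.6,0,0.055,3.45,-9.9,0,0.083,4.6,-13.2,0,0.11,5.75,-16.5,0,0.138,6.9,-19.8,0,0.166,8.05,-23.1,0,0.193,9.2,-26.4,0,0.22,10.35,-29.7,0,0.248,11.5,-33,0,0.276],
  claw=1,
)

```text
t: 0.93
eef_pos: [0.3969, 0.2261, 0.2312]
ee_rot: [[0.982, -0.0, 0.189], [-0.189, -0.0, 0.982], [-0.0, -1.0, -0.0]]
ft_force: [0.7, -0.4, -0.5]
gripper_width: 1.0
```

Request:
arm_command(
  plan=[1.15,-3.3,0,0,2.3,-6.6,0,0,3.45,-9.9,0,0,4.6,-13.2,0,0,5.75,-16.5,0,0,6.9,-19.8,-1,0,8.05,-23.1,-2,0,9.2,-26.6,-4,0,9.2,-26.6,-6,0,9.2,-26.6,-8,0],
)

```text
t: 1.77
eef_pos: [0.4892, -0.0416, 0.1502]
ee_rot: [[0.98, 0.0, 0.197], [-0.197, -0.001, 0.98], [0.001, -1.0, -0.001]]
ft_force: [-0.4, 1.1, 0.1]
gripper_width: 0.999
```

Request:
arm_command(
  plan=[0,0.2,-2,0,0,0.2,-4,0,0,0.2,-6,0,0,0.2,-6,0],
)

```text
t: 2.1
eef_pos: [0.4866, -0.036, 0.0884]
ee_rot: [[0.982, -0.006, 0.19], [-0.19, -0.0, 0.982], [-0.006, -1.0, -0.001]]
ft_force: [-1.0, 0.5, 0.5]
gripper_width: 0.997
```

```bash
python3 - <<'E'
from h import *
p,d=arm.read_camera('side'); s=arm.sense(); print(s['eef_pos'],s['ft_force'])
cv2.imwrite('pics/s1.png',cv2.resize(p[150:400,180:480],None,fx=2.4,fy=2.4,interpolation=cv2.INTER_CUBIC)); np.save('pics/s1.npy',d)
C=cloud('side',d); T=s['ee_rot']; q=(C.reshape(-1,3)-s['eef_pos'])@T  # tool frame
ok=(d.ravel()>0)&(abs(q[:,0])<.06)&(abs(q[:,2])<.08)&(C.reshape(-1,3)[:,2]>.075)&(q[:,1]>-.12)
q=q[ok]; 
for lo in np.arange(-.08,.03,.005):
    k=q[(q[:,1]>=lo)&(q[:,1]<lo+.005)]
    if len(k): print(round(lo,3),len(k),k.min(0).round(3),k.max(0).round(3))
E
```

```text
[ 0.48740918 -0.03606715  0.08991809] [-0.88008613 -0.20585823 -0.22920585]
-0.08 51 [-0.012 -0.08  -0.075] [ 0.017 -0.075 -0.021]
-0.075 36 [-0.011 -0.075 -0.076] [ 0.017 -0.07  -0.028]
-0.07 107 [-0.013 -0.07  -0.077] [ 0.012 -0.065 -0.046]
-0.065 50 [-0.013 -0.065 -0.077] [ 0.013 -0.06  -0.046]
-0.06 11 [-0.008 -0.06  -0.074] [ 0.013 -0.056 -0.047]
-0.05 1 [ 0.011 -0.046 -0.051] [ 0.011 -0.046 -0.051]
-0.045 1 [ 0.011 -0.04  -0.049] [ 0.011 -0.04  -0.049]
-0.04 1 [-0.002 -0.036 -0.059] [-0.002 -0.036 -0.059]
-0.035 22 [-0.006 -0.034 -0.059] [ 0.011 -0.03  -0.05 ]
-0.03 20 [-0.006 -0.03  -0.059] [ 0.011 -0.025 -0.05 ]
-0.025 24 [-0.011 -0.025 -0.058] [ 0.01  -0.021 -0.049]
-0.02 16 [-0.011 -0.02  -0.056] [ 0.01  -0.016 -0.049]
-0.015 4 [-0.009 -0.015 -0.051] [ 0.01  -0.013  0.042]
```

View pics/s1.png

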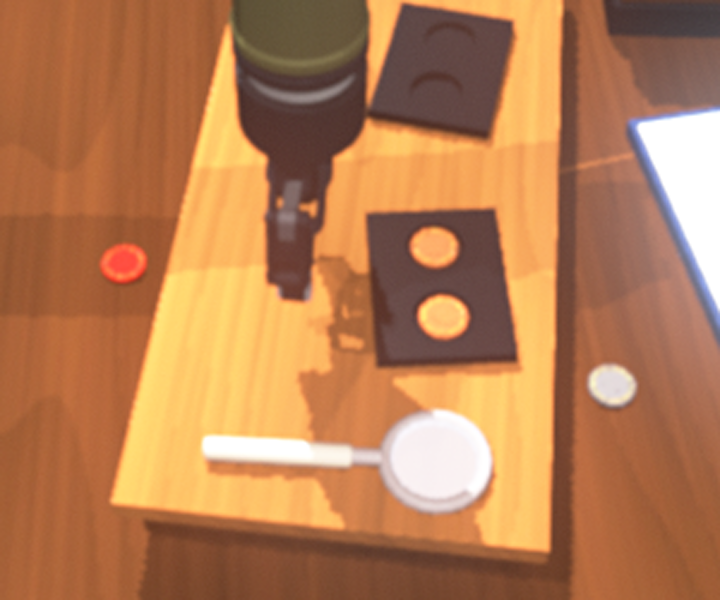

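Fully open, the fingertips sit 13 mm above the TCP. I'll lower until they are about 4 mm above the stand, and the tray's top is 10 mm above it.

Request:
arm_command(
  plan=[0,0,-1,0,0,0,-2,0,0,0,-3,0,0,0,-3.5,0,0,0,-3.9,0,0,0,-3.9,0,0,0,-3.9,0],
)

```text
t: 2.73
eef_pos: [0.4891, -0.0361, 0.0528]
ee_rot: [[0.982, 0.001, 0.191], [-0.191, 0.0, 0.982], [0.001, -1.0, 0.0]]
ft_force: [-0.2, 0.3, -0.2]
gripper_width: 1.0
```

Request:
arm_command(
  plan=[0.5,-0.1,-0.05,0,1.0,-0.2,-0.1,0,1.5,-0.29,-0.1,0,1.95,-0.38,-0.1,0,2.35,-0.46,-0.1,0,2.75,-0.54,-0.1,0,3.15,-0.61,-0.1,0,3.55,-0.69,-0.1,0,3.95,-0.77,-0.1,0,4.3,-0.84,-0.1,0],
)

```text
t: 3.57
eef_pos: [0.5322, -0.0445, 0.0513]
ee_rot: [[0.982, -0.0, 0.191], [-0.191, 0.0, 0.982], [-0.0, -1.0, 0.0]]
ft_force: [-1.7, 0.7, 1.0]
gripper_width: 1.004
```

```bash
python3 - <<'E'
from h import *
p,d=arm.read_camera('side'); s=arm.sense(); print(s['eef_pos'],s['ft_force'])
cv2.imwrite('pics/s2.png',cv2.resize(p[150:400,180:480],None,fx=2.4,fy=2.4,interpolation=cv2.INTER_CUBIC))
E
```

```text
[ 0.5330482  -0.0448622   0.05129767] [ 0.5752968  -0.31998479 -0.90615782]
```

View pics/s2.png

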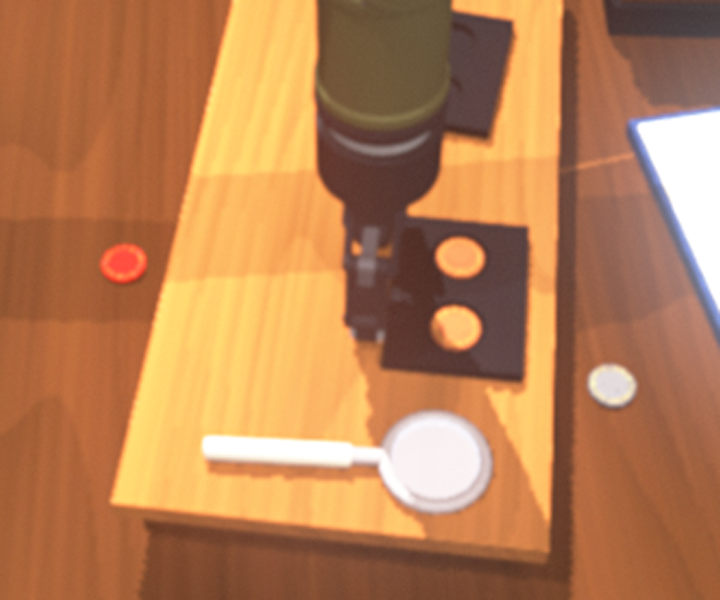

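It's turning square as predicted. The fingers lie along the back side, the coins are in their wells, and there's room to the magnifier. I keep pushing.

Request:
arm_command(
  plan=[0.4,-0.08,0,0,0.8,-0.16,0,0,1.2,-0.23,0,0,1.6,-0.31,0,0,2.0,-0.39,0,0,2.4,-0.47,0,0,2.8,-0.54,0,0,3.1,-0.6,0,0,3.3,-0.64,0,0,3.4,-0.66,0,0],
)

```text
t: 4.45
eef_pos: [0.5662, -0.0512, 0.0513]
ee_rot: [[0.982, 0.0, 0.191], [-0.191, 0.0, 0.982], [0.0, -1.0, 0.0]]
ft_force: [-0.8, 0.5, -0.1]
gripper_width: 0.998
```

```bash
cat > meas.py <<'E'
from h import *
import sys
tag=sys.argv[1]
s=arm.sense(); print(s['t'],s['eef_pos'],s['ft_force'])
pt,dt=arm.read_camera('top');ps,ds=arm.read_camera('side')
cv2.imwrite(f'pics/t{tag}.png',cv2.resize(pt[130:340,240:500],None,fx=3,fy=2.8,interpolation=cv2.INTER_CUBIC))
cv2.imwrite(f'pics/s{tag}.png',cv2.resize(ps[150:400,180:480],None,fx=2.4,fy=2.4,interpolation=cv2.INTER_CUBIC))
cv2.imwrite(f'pics/rt{tag}.png',pt);cv2.imwrite(f'pics/rs{tag}.png',ps)
E
python3 meas.py 3
```

```text
4.45 [ 0.5661588  -0.05120421  0.05129499] [-0.76592562  0.5419736  -0.05905528]
```

View pics/s3.png

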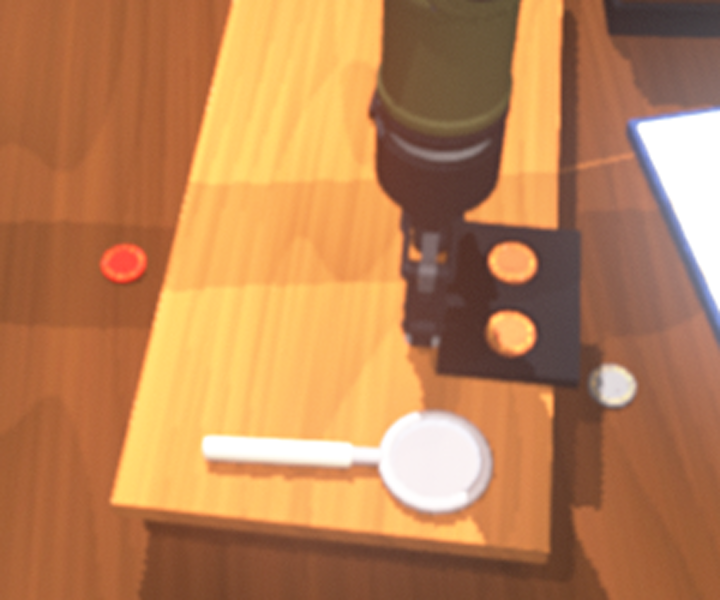

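View pics/t3.png

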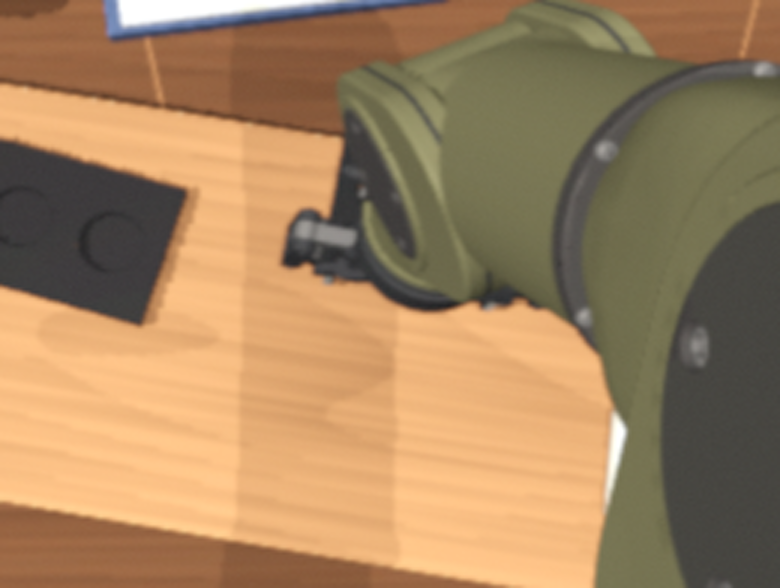

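```bash
cat > lead.py <<'E'
from h import *
import sys
n,z=sys.argv[1],float(sys.argv[3]); px=eval(sys.argv[2])
P=plane(n,px,z)[:,:2]*1000
a=np.radians(-11.0); c=np.array([670,30.5]); N=np.array([np.cos(a),np.sin(a)]);T=np.array([-N[1],N[0]])
print(np.c_[(P-c)@N,(P-c)@T].round(1).tolist())
E
python3 lead.py side "[(421.7,247.1),(420.8,310),(373,244.5),(362,306)]" .07
python3 lead.py side "[(415,121),(409,378),(414.1,160),(410,345)]" .06;  python3 lead.py top "[(177,150),(482,203)]" .06
cat > edge.py <<'E'
# edge of stand from initial picture: subpixel, by gradient scan in world frame (rectified top-down at z=.06)
from h import *
a=np.radians(-11.0); c=np.array([.670,.0305]); N=np.array([np.cos(a),np.sin(a)]);T=np.array([-N[1],N[0]])
for n in('top','side'):
    p=cv2.imread(f'pics/{n}0.png'); m=arm.camera_model(n);E=m['extrinsics']
    us=np.arange(-.02,.02,.0005);vs=np.arange(-.26,.26,.01); r=[]
    W=c+us[:,None,None]*N+vs[None,:,None]*T; W=np.concatenate([W,np.full(W.shape[:2]+(1,),.06)],2).reshape(-1,3)
    X=W@E[:3,:3].T+E[:3,3]; X=X*[1,-1,-1]
    q,_=cv2.projectPoints(X,np.zeros(3),np.zeros(3),m['mtx'],np.array([m['k1'],0,0,0]))
    I=cv2.remap(p,q[:,0,0].astype(np.float32).reshape(len(us),-1),q[:,0,1].astype(np.float32).reshape(len(us),-1),cv2.INTER_LINEAR).astype(float).sum(2)
    g=np.abs(np.diff(cv2.GaussianBlur(I,(1,5),0),axis=0)); e=us[g.argmax(0)]*1000
    k=abs(e-np.median(e))<4; f=np.polyfit(vs[k]*1000,e[k],1); print(n,np.median(e),k.sum(),'slope deg',np.degrees(f[0]),'at v=-105',np.polyval(f,-105))
E
python3 edge.py
```

```text
[[15.3, -50.6], [14.9, -170.7], [-63.9, -54.6], [-73.2, -174.1]]
[[1.5, 279.4], [1.0, -277.9], [1.2, 164.9], [1.2, -225.9]]
[[-2.4, 277.6], [-2.3, -280.2]]
top -0.4999999999999831 52 slope deg -0.09489781631979831 at v=-105 -0.14206437291896148
side 1.734723475976807e-14 52 slope deg -0.0631021562126494 at v=-105 0.3601340391018706
```

The edge estimate is confirmed to within about 0.5 mm. The leading side now overhangs 15.3 mm at one end and 14.9 mm at the other, so it's square. 15 mm remain.

Request:
arm_command(
  plan=[0.3,-0.06,0,0,0.6,-0.12,0,0,0.85,-0.17,0,0,1.05,-0.2,0,0,1.2,-0.23,0,0,1.32,-0.26,0,0,1.4,-0.27,0,0,1.45,-0.28,0,0,1.47,-0.29,0,0,1.47,-0.29,0,0],
)

```text
t: 5.38
eef_pos: [0.5805, -0.054, 0.0513]
ee_rot: [[0.982, 0.0, 0.191], [-0.191, 0.0, 0.982], [0.0, -1.0, 0.0]]
ft_force: [-1.5, 0.4, 0.3]
gripper_width: 1.0
```

```bash
python3 meas.py 4; python3 - <<'E'
from h import *
p=cv2.imread('pics/rs4.png');cv2.imwrite('pics/z4.png',cv2.resize(p[225:335,340:470],None,fx=5,fy=5,interpolation=cv2.INTER_CUBIC))
E
```

```text
5.3833 [ 0.58053295 -0.05396389  0.05134213] [-1.48605715  0.44678625  0.31932115]
```

View pics/z4.png

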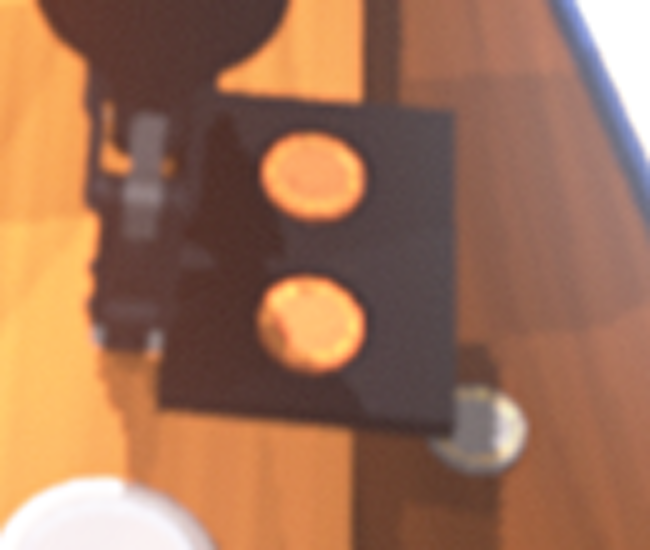

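```bash
python3 lead.py side "[(431,247.4),(430.5,310)]" .07
```

```text
[[30.3, -49.4], [29.3, -169.1]]
```

Request:
arm_command(
  plan=[-0.3,0.06,0,0,-0.8,0.16,0,0,-1.6,0.31,0,0,-2.6,0.5,0,0,-3.9,0.76,0,0,-5,0.97,0,0,-5,0.97,1,0,-5,0.97,3,0,-5,0.97,6,0,-5,0.97,9,0],
)

```text
t: 6.32
eef_pos: [0.5307, -0.0443, 0.1427]
ee_rot: [[0.982, -0.0, 0.19], [-0.19, 0.0, 0.982], [-0.0, -1.0, 0.0]]
ft_force: [1.5, 0.2, -0.3]
gripper_width: 0.999
```

Request:
arm_command(
  plan=[0,0,2,0,0,0,4,0,0,2,6,0,0,5,6,0,0,8.5,6,0,0,12,6,0,0,15.5,6,0,-1,19,6,0,-2,22.5,6,0,-3,26,6,0],
)

```text
t: 7.15
eef_pos: [0.5007, 0.2176, 0.2024]
ee_rot: [[0.982, 0.002, 0.191], [-0.191, 0.001, 0.982], [0.001, -1.0, 0.001]]
ft_force: [0.5, -0.4, 0.5]
gripper_width: 1.003
```

Request:
arm_command(
  plan=[-1,3.5,0,0,-2,7,0,0,-3,10.5,0,0,-4,14,0,0,-5,17.5,0,0,-6,21,0,0,-7,24.5,0,0,-8,28,0,0,-8,28,0,0,-8,28,0,0],
)

```text
t: 7.98
eef_pos: [0.4186, 0.499, 0.2021]
ee_rot: [[0.983, -0.001, 0.186], [-0.186, 0.003, 0.983], [-0.001, -1.0, 0.003]]
ft_force: [-0.1, -0.9, -0.2]
gripper_width: 1.002
```

```bash
python3 meas.py 5; python3 - <<'E'
from h import *
a=np.radians(-11.0); c=np.array([670,30.5]); N=np.array([np.cos(a),np.sin(a)]);T=np.array([-N[1],N[0]])
p=cv2.imread('pics/rt5.png')
for th in(50,60,70,90):
  for n,r in(('tray',(330,150,445,245)),('spare',(215,172,310,252))):
    R,b=rect('top',analyse(p,0,'top',r,th=th),.07); print(th,n,R,np.c_[(b-c)@N,(b-c)@T].round(1).tolist())
ps=cv2.imread('pics/rs5.png');cv2.imwrite('pics/z5.png',cv2.resize(ps[225:335,340:470],None,fx=5,fy=5,interpolation=cv2.INTER_CUBIC))
E
```

```text
7.9833 [0.41855175 0.49901492 0.20213085] [-0.08949338 -0.8775595  -0.16092367]Traceback (most recent call last):
  File "<stdin>", line 6, in <module>
  File "h.py", line 17, in analyse
    k,l,st,c=cv2.connectedComponentsWithStats(m); i=1+np.argmax(st[1:,4])
                                                      ~~~~~~~~~^^^^^^^^^^
    return _wrapfunc(a, 'argmax', axis=axis, out=out, **kwds)
    return bound(*args, **kwds)
ValueError: attempt to get argmax of an empty sequence
```

View pics/rt5.png

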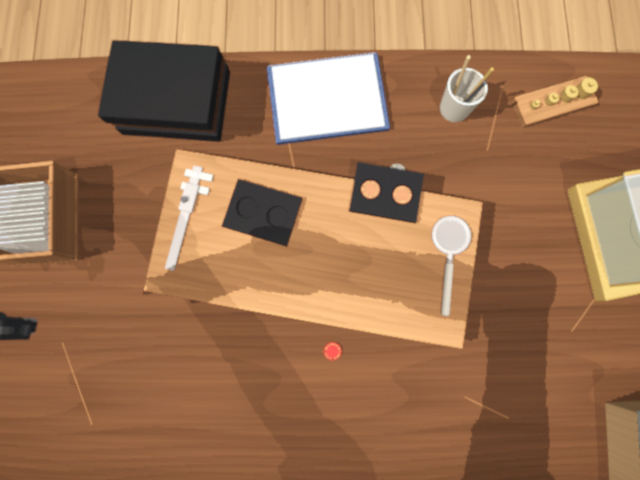

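The tray sits with its corners near (357,163), (423,172), (416,222) and (350,212), over the edge, with both coins in place. The spare tray, caliper and magnifier look unmoved. I'll put numbers on this.

```bash
python3 - <<'E'
from h import *
a=np.radians(-11.0); c=np.array([670,30.5]); N=np.array([np.cos(a),np.sin(a)]);T=np.array([-N[1],N[0]])
p=cv2.imread('pics/rt5.png');p0=cv2.imread('pics/top0.png')
for th in(60,70,80):
    R,b=rect('top',analyse(p,0,'top',(345,155,427,230),th=th),.07); cc=np.array(R[0])-c;print(th,R,'lead',cc@N+45,'v',cc@T,np.c_[(b-c)@N,(b-c)@T].round(1).tolist())
for q in(p0,p): print('spare',rect('top',analyse(q,0,'top',(215,172,310,252)),.07)[0])
ps=cv2.imread('pics/rs5.png')
for th in(90,110):
    R,b=rect('side',analyse(ps,0,'side',(360,235,440,322),th=th),.07); print('side',th,R,np.c_[(b-c)@N,(b-c)@T].round(1).tolist())
cv2.imwrite('pics/z5.png',cv2.resize(ps[225:335,340:470],None,fx=5,fy=5,interpolation=cv2.INTER_CUBIC))
E
```

```text
60 ((633.54443359375, -72.08111572265625), (113.8951644897461, 85.92301177978516), 79.0691146850586) lead 28.78762466328866 v -107.65246170360942 [[-59.1, -164.7], [26.8, -164.5], [26.7, -50.7], [-59.2, -50.8]]
70 ((634.1339721679688, -71.9871597290039), (116.9903335571289, 88.28865051269531), 79.01893615722656) lead 29.34840410467435 v -107.44774268311004 [[-59.8, -166.0], [28.5, -165.9], [28.5, -48.9], [-59.8, -49.0]]
80 ((634.3684692382812, -72.50840759277344), (118.52410125732422, 89.54984283447266), 79.04154968261719) lead 29.678051584559977 v -107.91466960509516 [[-60.1, -167.2], [29.5, -167.1], [29.4, -48.6], [-60.1, -48.7]]
spare ((601.2409057617188, 146.4449005126953), (115.62554168701172, 85.7848129272461), 72.28550720214844)
spare ((600.8158569335938, 146.36782836914062), (116.03106689453125, 86.54776763916016), 72.28550720214844)
side 90 ((653.2408447265625, -140.03509521484375), (3.4923512935638428, 22.549175262451172), 85.6560287475586) [[5.1, -173.6], [27.5, -171.0], [27.1, -167.6], [4.7, -170.2]]
side 110 ((640.4652709960938, -77.9977035522461), (126.65969848632812, 97.85916137695312), 79.0634994506836) [[-57.1, -175.5], [40.7, -175.4], [40.6, -48.8], [-57.3, -48.9]]
```

```bash
sleep 2
```

```text
(no output)
```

View pics/z5.png

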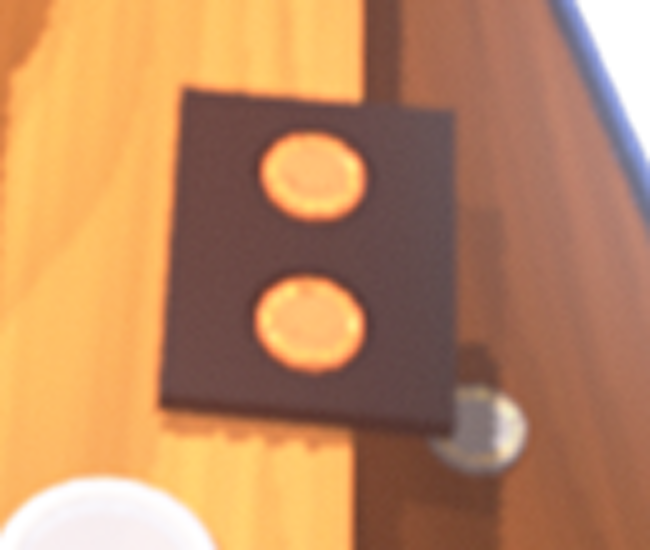

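Overhang is about 29.5 mm and the tray is square to within 0.1°. The coins lie flat in their wells and the arm is clear. Handing in.

```bash
python3 -c "
from bench import arm
print(arm.finish_job())"
```

```text
the job is handed in; nothing more can be done
None
```

The coin tray now sticks out about 29.5 mm over the stand's far edge, square to it, and the job is handed in after about 8 s of robot time. I pushed it from behind with both open fingers held parallel to the edge, which turned it square as it slid. I then backed off, lifted and moved the arm well clear.

**Last checks**
- **Overhang:** the top camera gave 28.8–29.7 mm depending on the threshold. The side camera, read just before release, gave 30.3 and 29.3 mm at the two ends.
- **Squareness:** within about 0.1° by the top camera and 0.5° by the side camera.
- **Coins:** both appear in their wells.
- **Other objects:** the spare tray's measured position changed by less than 0.5 mm, which is within noise. The caliper and magnifier look unmoved, but I judged those only by eye.
- **Forces:** the wrist force read at most about 2 N at the end of each move; I did not log it in between.

**Check that failed:** the automatic outline of the tray in the final side picture picked up shadow and came out too large, so I ignored it. The side readings above are from corners I picked by hand.

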